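Feed the capillary box through the chute flap

TASK

With the fingertips, gently push the capillary box along the deck of the feed chute and through the hanging orange flap, following it through until it tips over the lip and slides down the ramp to the end stop; then draw the fingers back out so that the flap swings shut behind it. Do not grip or lift the box, and leave the other things on the worktop where they are.

Things in the scene. Friction and masses are not known exactly. Their poses are not given: they have to be found in the camera images.
- chute: Feed chute fixed to the worktop, 345 x 120 mm; origin on the worktop under the flap, x = level feed direction, z up. Smooth dark steel deck 104 mm wide, top at z = 0.095, from x = -0.182 to a lip at x = 0.044. At x = 0 two aluminium cheeks (inner faces at y = +-0.046, tops 58 mm above the deck, 26 mm long) carry the flap. The box slides easily on all of the chute.
- flap (a joint): Orange gravity flap, 86 mm wide, 3 mm thick, 15 g, hung from stub pins 50 mm above the deck; rad, 0 = shut, grows as its lower edge swings to +x and up, stop at 1.5; never swings back past 0; no spring, falls shut in under 0.5 s. U-shaped: a cross bar 4 to 16 mm above the deck hangs from an ear at each side; the notch between the ears, 60 mm wide, is open at the top, for fingers
- flap_line (a point): deck surface in the middle under the shut flap (x = 0 of the chute). Shut fingers pointing down pass through the flap's notch as they follow the box; once their front is about 30 mm past this line they would jam against the raised cross bar
- deck_lip (a point): deck surface in the middle of the front lip, 44 mm past the flap line; beyond it the ramp falls away. The box tips over it and slides down by itself once its middle is some 3 to 12 mm past the lip, its rear end then being about 11 to 20 mm past the flap line; if it hangs half tipped under the flap, push a little further
- ramp_rest (a point): where the middle of the box is when it lies on the ramp against the end stop. The blue slippery ramp falls from the lip at 36 degrees for 125 mm, 56 mm wide between 16 mm high side walls
- capillary_box: the white capillary box with a green mark on its clear lid, 39x71x22 mm, 28 to 56 g, standing on the deck behind the flap, its long side along the feed direction; origin at the centre of its underside, its own y (long side) within 0.08 rad of the opposite of the feed direction, z up
- box_center (a point): middle of the capillary box, 11 mm above its underside
- loupe: bystander: grey folding loupe, 52x30x16 mm; origin at the centre of its underside
- note_pad: bystander: white note pad with a red edge, 60x105x12 mm; origin at the centre of its underside
- vial_a: bystander: small standing vial with a grey cap, 13 mm across, 41 mm high; origin at the centre of its underside
- vial_b: bystander: small standing vial with a white cap, 13 mm across, 41 mm high; origin at the centre of its underside
- boat_b: bystander: black strip boat, flat, 56x190x9 mm; origin at the centre of its underside
- magazine_c: bystander: white slotted strip magazine, 58x201x62 mm; origin at the centre of its underside
- tweezers_b: bystander: black tweezers lying flat, 18x118x10 mm; origin at the centre of its underside
- deck_start (a point): middle of the deck's back edge, on its surface. From here two blue guide rails, 8 mm high, 5 mm thick, stand on the deck: 83 mm apart at the chute's x = -0.152, closing to 44 mm at x = -0.050, then parallel to x = -0.006
Not all that is in view belongs to the job. Leave any pink look-alike of the capillary_box alone.

How it is judged (in metres and radians):
On the way, in this order (a step that is already met when the one before it is completed fails the run):
1. the box is under the flap and holds it open (x of box_center in the frame of chute between -0.02 and 0.05 m and value of joint flap above 0.6 rad and height (world z) of box_center below 0.118 m), for 0.05 s.
2. the box has gone over the lip and down the ramp (x of box_center in the frame of chute above 0.095 m), for 0.05 s.
At the end, for the whole second after the job is handed in: The capillary box lies at rest, right way up, flat on the ramp (tilted 0.43 to 0.83 rad) with its middle within 20 mm of its place against the end stop, and the flap hangs shut (joint below 0.08 rad) (distance between box_center and ramp_rest below 0.02 m and angle between capillary_box's own z axis and vertical between 0.43 and 0.83 rad and value of joint flap below 0.08 rad and linear speed of capillary_box below 0.02 m/s); the robot touches nothing.
It fails at once if the box is lifted (its middle more than 0.125 m above the worktop, 19 mm above its height on the deck) (height (world z) of box_center above 0.125 m).
It fails at once if the box is gripped or rammed (more than 12 N between fingers and box) (contact force between the fingers and capillary_box above 12 N).
It fails at once if a bystander is moved by more than 20 mm (distance of any of loupe, note_pad, vial_a, vial_b, boat_b, magazine_c, tweezers_b from where it was at the start of the episode above 0.02 m).
It also fails if it takes over 38 s, if anything falls off the work surface, if the arm or the gripper's body presses on something with over 40 N, if the wrist force passes 120 N, or if a joint passes its speed limit or range.

ROBOT

A 7-joint arm with a two-finger parallel gripper is mounted at the origin on a cart in front of the work surface, level with it; the furniture and walls round the work are solid. World frame = base frame: x ahead of the robot, y to its left, z up, the work surface at z = 0. Lengths are in m, angles in degrees, forces in N, time in s.
With the tool pointing down it reaches from about 0.4 to 0.875 m from the base axis. Payload 19.3 kg.
Tool frame: the origin (TCP) lies between the finger pads; the fingertips stand 17 mm ahead of it and the grasp point (between the pads) lies 2 mm behind it; z points along the fingers, y is the direction in which the jaws open and shut (so a half turn about z gives the same grasp; the last joint's range is limited). The gripper opens to 85 mm and grips with 20 to 120 N. Pads are 22 mm wide; open, the fingers measure 114 mm over their backs; the gripper's body (76 mm by 85 mm) begins 54 mm behind the grasp point. The pads swing forward as they close: fully open they stand 13 mm farther back than shut.
Start: joints at [-4.022, 29.874, -2.08, 91.645, 1.215, 58.505, -6.463], TCP at [0.625, -0, 0.248] pointing down, gripper open.
Joint ranges: [-166.77, 166.77], [-17.47, 122.26], [-85.68, 81.53], [9.62, 139.38], [-72.42, 252.41], [9.2, 110.78], [-144.41, 144.41]. Speed limits (degrees/s): [108.29, 108.29, 136.94, 136.94, 172.46, 172.46, 172.46].

INTERFACE

Orientations are given as [roll, pitch, yaw] about the fixed x, y, z axes, in that order (R = Rz(yaw) Ry(pitch) Rx(roll)).
In Python, from plant import state, read_camera, hand_in gives the robot as it stands.
- The arm moves only by the tool servo_tool, never from a script. Its argument "increments" is a list of rows, each a list of 3 entries, a list of its own where there are three numbers: the opening, from 0 (shut) to 1 (fully open), then the shift along the tool's x, y, z in cm, then the turn, a rotation vector about the tool's x, y, z in rad. In form: [[claw, [tx, ty, tz], [wx, wy, wz]], ...]. A call has 1 to 5 rows; each row shifts and turns the pose as measured when the row begins, along the tool's axes as they then stand; what a row does not reach is not made up. A row lasts 1/8 s, in which the tool goes at most 62.5 mm and 10.7 degrees, less where a joint would pass 70% of its speed; a pose out of reach is approached as far as the arm can. A call with a gripper value outside its range is refused whole. The fingers move at their own pace and stop on an object; "newtons" is the grip in N (left out, the last holds). Time passes only in rows, so rows that do not move let the fingers close. It gives the time, the measured TCP pose, the force and the opening at its end, in the units of the state.
- state(): the state, without advancing time (a new reading comes with each control period).
- read_camera(name): name is "scene" or "side" or "wrist"; returns a dict with "img" (384x512x3 uint8, blue, green, red), "camera_matrix" (3x3 intrinsics, pixels), "rvec" (rotation vector, rad) and "tvec" (3), from world to camera coordinates, as OpenCV has them; the wrist camera has in their place "T_tool_cam" (4x4, takes a point from camera to tool coordinates, whose origin is the TCP and whose axes are the flange's). Camera axes: x right, y down, z forward; pixel columns grow to the right and rows downward; lengths in m; the calibration is good to about 2 mm. A picture is of the moment at which its call begins: read the wrist's pose just before it. There is no depth.
- hand_in(): hands the job in, once; it reports no verdict.
The state is a dict: "time": time; "q": joint angles; "qvel": joint speeds; "joint_efforts": joint torques, N m; "tool_pos": TCP position; "tcp_rot": TCP orientation; "force": force on the tool from outside, world axes, zero at the start; "torque": the same for the moment, N m; "grip_width": finger opening in m.
Only numpy, scipy, OpenCV 4.12 (cv2) and the standard library are available. Lean on these libraries where they do the work, as an engineer would, in place of code of your own. Each camera call takes 0.05 s, during which the arm holds its last target.

## Working session

There is one attempt and no reset: what is moved stays moved. The work goes in short steps, Python scripts to look and compute and a tool call to move; the robot and the scene stay as the last step left them, time stands still between calls to the robot, and variables do not carry over. Pictures are saved under pics/ and viewed, and the job is handed in when it is done.

Besides the shell and the picture viewer there is one more tool, called after "Emit:" as name(argument=value, ...), one argument or row to a line, values as JSON. servo_tool: Moves the arm, as the interface text tells. Its arguments: {"type":"object","properties":{"increments":{"type":"array","items":{"type":"array"}},"newtons":{"type":"number"}},"required":["increments"]}

```bash
mkdir -p pics
python3 - <<'E'
from plant import state, read_camera
import cv2,numpy as np
s=state();print(s['time'],s['tool_pos'],s['tcp_rot'],s['grip_width'],s['force'])
for n in("scene","side","wrist"):
    c=read_camera(n);cv2.imwrite(f"pics/{n}0.png",c["img"])
    np.savez(f"{n}0.npz",**{k:v for k,v in c.items() if v is not None})
    print(n,[(k,np.round(v,3).tolist()) for k,v in c.items() if k!='img'])
E
```

```text
0.0 [ 6.24698051e-01 -3.10683878e-05  2.47724265e-01] [-1.79936154e+02  3.64138376e-03  8.99993278e+01] 0.08522685886213273 [-0.12849653 -0.46290956  0.35191269]
scene [('camera_matrix', [[377.543, 0.0, 253.899], [0.0, 377.543, 192.84], [0.0, 0.0, 1.0]]), ('rvec', [0.66, -2.494, 1.359]), ('tvec', [0.467, 0.241, 0.964])]
side [('camera_matrix', [[414.454, 0.0, 253.367], [0.0, 414.454, 191.868], [0.0, 0.0, 1.0]]), ('rvec', [2.066, -0.533, 0.336]), ('tvec', [-0.492, 0.244, 1.268])]
wrist [('camera_matrix', [[265.241, 0.0, 259.854], [0.0, 265.241, 192.611], [0.0, 0.0, 1.0]]), ('T_tool_cam', [[-0.001, -0.959, -0.284, 0.071], [1.0, -0.0, -0.001, 0.001], [0.001, -0.284, 0.959, -0.126], [0.0, 0.0, 0.0, 1.0]])]
```

View pics/scene0.png

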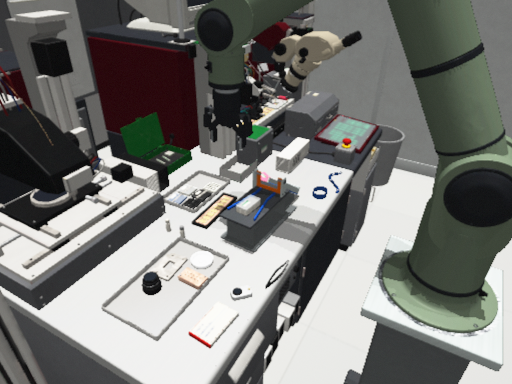

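View pics/side0.png

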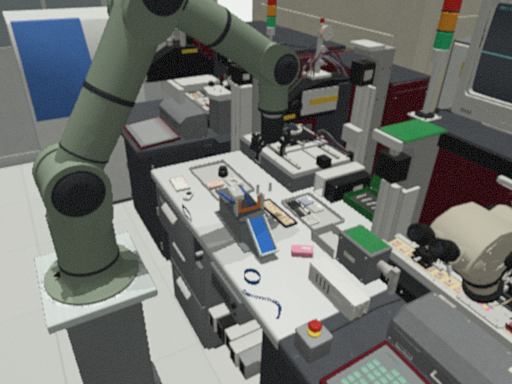

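View pics/wrist0.png

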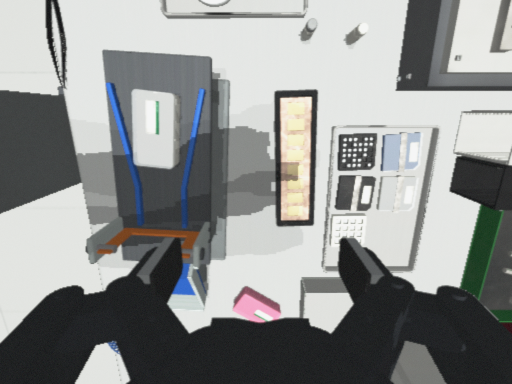

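The wrist view shows the chute at left, with the box at about (157,128), the rails in blue and the flap at about (150,240). The feed direction runs down the image. I'll zoom in before measuring.

```bash
cat > h.py <<'E'
import numpy as np,cv2
from scipy.spatial.transform import Rotation as R
def wpose(s):
    T=np.eye(4);T[:3,:3]=R.from_euler('xyz',s['tcp_rot'],degrees=True).as_matrix();T[:3,3]=s['tool_pos'];return T
def ray(c,uv,z,T=None):
    uv=np.array(uv,float).reshape(-1,2);K=c['camera_matrix']
    d=np.c_[(uv-K[:2,2])/K[0,0],np.ones(len(uv))]
    if 'T_tool_cam' in c: M=T@c['T_tool_cam'];Rm=M[:3,:3];o=M[:3,3]
    else:
        Rm=R.from_rotvec(np.ravel(c['rvec'])).as_matrix().T;o=-Rm@np.ravel(c['tvec'])
    d=d@Rm.T
    return o+d*((np.ravel(z)-o[2])/d[:,2])[:,None]
def proj(c,P,T=None):
    P=np.array(P,float).reshape(-1,3)
    if 'T_tool_cam' in c:
        M=np.linalg.inv(T@c['T_tool_cam']);Rm=M[:3,:3];t=M[:3,3]
    else: Rm=R.from_rotvec(np.ravel(c['rvec'])).as_matrix();t=np.ravel(c['tvec'])
    q=P@Rm.T+t; q=q@c['camera_matrix'].T; return q[:,:2]/q[:,2:]
E
python3 - <<'E'
from h import *;from plant import state
c=dict(np.load('wrist0.npz'));T=wpose(state())
im=c['img'];hsv=cv2.cvtColor(im,cv2.COLOR_BGR2HSV)
cv2.imwrite('pics/wz.png',cv2.resize(im[40:320,70:270],None,fx=2.1*1.3,fy=2.1,interpolation=cv2.INTER_CUBIC)) if 0 else cv2.imwrite('pics/wz.png',cv2.resize(im[40:320,70:270],None,fx=2.1,fy=2.1,interpolation=cv2.INTER_CUBIC))
s=cv2.imread('pics/side0.png');cv2.imwrite('pics/sz.png',cv2.resize(s[160:280,190:310],None,fx=4.8,fy=4.8,interpolation=cv2.INTER_CUBIC))
s=cv2.imread('pics/scene0.png');cv2.imwrite('pics/cz.png',cv2.resize(s[150:270,200:320],None,fx=4.8,fy=4.8,interpolation=cv2.INTER_CUBIC))
m=cv2.inRange(hsv,(110,150,80),(130,255,255))
n,l,st,ce=cv2.connectedComponentsWithStats(m)
for i in range(1,n):
    if st[i,4]>60:
        ys,xs=np.where(l==i);p=np.c_[xs,ys]
        a=p[ys<=ys.min()+1].mean(0);b=p[ys>=ys.max()-1].mean(0)
        print(st[i],a,b,ray(c,[a,b],.103,T).round(4).tolist())
E
```

```text
(no output)
```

View pics/wz.png

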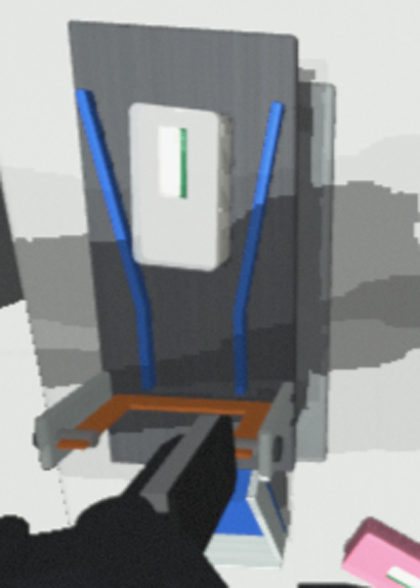

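View pics/sz.png

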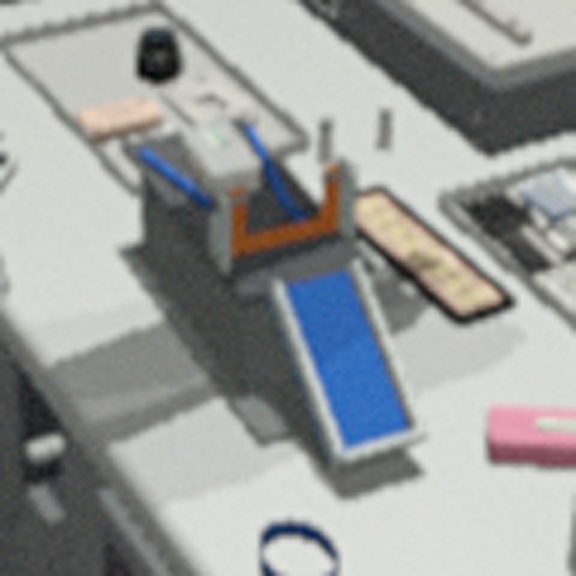

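View pics/cz.png

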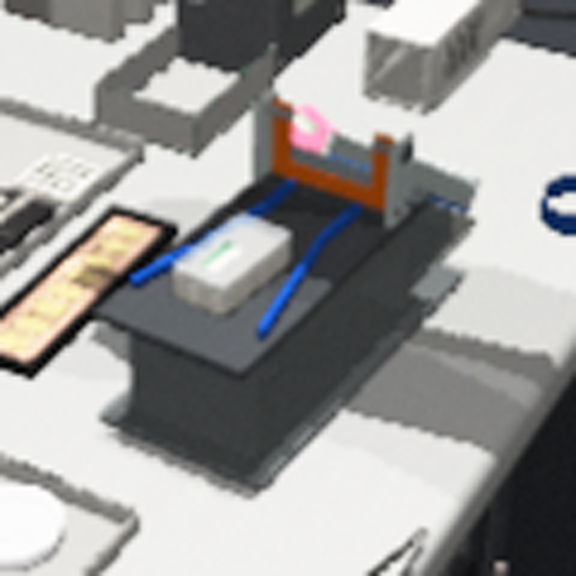

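Run:
```python
from h import *;from plant import state
c=dict(np.load('wrist0.npz'));T=wpose(state())
f=lambda l:np.array(l,float)/2.1+[70,40]-.25
n=['backL','backR','railbackL','railbackR','railfrontL','railfrontR','bendL','bendR','b1','b2','b3','b4']
px=f([(70,21),(298,37),(83,90),(279,102),(149,389),(241,393),(146,308),(239,310),(131,104),(219,110),(217,271),(134,263)])
z=[.095]*2+[.103]*6+[.117]*4
P=ray(c,px,z,T)
for a,p in zip(n,P):print(a,p.round(4))
# fit chute 2D: local coords of features
loc=np.array([(-.182,.052),(-.182,-.052),(-.152,.044),(-.152,-.044),(-.006,.0245),(-.006,-.0245),(-.05,.0245),(-.05,-.0245)])
best=None
for sgn in(1,-1):
    L=loc*[1,sgn];Q=P[:8,:2]
    lc=L-L.mean(0);qc=Q-Q.mean(0)
    th=np.arctan2((lc[:,0]*qc[:,1]-lc[:,1]*qc[:,0]).sum(),(lc*qc).sum())
    Rm=np.array([[np.cos(th),-np.sin(th)],[np.sin(th),np.cos(th)]])
    t=Q.mean(0)-Rm@L.mean(0);r=Q-(L@Rm.T+t)
    print(sgn,np.degrees(th),t,np.abs(r).max(),r.round(4).tolist())
    if best is None or np.abs(r).max()<best[0]:best=(np.abs(r).max(),th,t,Rm)
_,th,t,Rm=best
B=(P[8:,:2]-t)@Rm;print('box corners in chute',B.round(4),B.mean(0))
np.savez('chute.npz',th=th,t=t,R=Rm)
for nm in('scene','side'):
    k=dict(np.load(nm+'0.npz'))
    W=[np.r_[Rm@np.array(q[:2])+t,q[2]] for q in [(-.182,.052,.095),(-.182,-.052,.095),(.044,.028,.095),(.044,-.028,.095)]]
    o=np.array([200,150]) if nm=='scene' else np.array([190,160])
    print(nm,((proj(k,W)-o)*4.8).round(0).tolist())
```

```text
backL [0.477  0.1292 0.095 ]
backR [0.5795 0.1226 0.095 ]
railbackL [0.4824 0.0995 0.103 ]
railbackR [0.5708 0.0943 0.103 ]
railfrontL [ 0.4934 -0.047   0.103 ]
railfrontR [ 0.5418 -0.0493  0.103 ]
bendL [ 0.4976 -0.0027  0.103 ]
bendR [ 0.5445 -0.0038  0.103 ]
b1 [0.5096 0.0923 0.117 ]
b2 [0.5474 0.0899 0.117 ]
b3 [0.5399 0.019  0.117 ]
b4 [0.5015 0.0229 0.117 ]
1 -93.48793305977887 [ 0.51744063 -0.05446933] 0.10345350376447071 [[-0.1035, 0.0052], [0.1029, -0.0078], [-0.0882, 0.0049], [0.088, -0.0056], [-0.0488, 0.003], [0.0484, -0.0023], [-0.0473, 0.0033], [0.0485, -0.0007]]
-1 -93.37876169368558 [ 0.51762607 -0.05448046] 0.0022221734474363805 [[0.0005, -0.0011], [-0.0008, -0.0016], [-0.0003, -0.0004], [0.0003, -0.0004], [-0.0001, 0.0001], [-0.0006, 0.0007], [0.0015, 0.0004], [-0.0005, 0.0022]]
box corners in chute [[-0.1461 -0.0166]
 [-0.1459  0.0213]
 [-0.0747  0.0179]
 [-0.0762 -0.0207]] [-0.11073265  0.0004692 ]
scene [[89.0, 306.0], [239.0, 368.0], [323.0, 151.0], [397.0, 176.0]]
side [[243.0, 112.0], [120.0, 140.0], [349.0, 268.0], [276.0, 288.0]]
```

Emit:
servo_tool(
  increments=[
    [0,[2.9,-2.4,0],[0,0,0]],
    [0,[2.9,-2.4,0],[0,0,0]],
    [0,[2.9,-2.4,0],[0,0,0]],
    [0,[2.9,-2.4,0],[0,0,0]],
    [0,[0,0,0],[0,0,0.059]],
  ],
  newtons=20,
)

```text
time: 0.78
tool_pos: [0.5252, 0.119, 0.2466]
tcp_rot: [-179.8, 0.0, 86.5]
force: [1.1, -1.2, 0.0]
grip_width: 0.0002
```

```bash
cat > loc.py <<'E'
from h import *;from plant import state
s=state();k=np.load('chute.npz')
print(s['time'],'world',s['tool_pos'].round(4) if hasattr(s['tool_pos'],'round') else s['tool_pos'],'chute',(k['R'].T@(np.array(s['tool_pos'])[:2]-k['t'])).round(4),'rot',np.round(s['tcp_rot'],2),'F',np.round(s['force'],2),'w',s['grip_width'])
E
python3 loc.py
```

```text
0.775 world [0.5252 0.119  0.2466] chute [-0.1737 -0.0027] rot [-1.7983e+02  3.0000e-02  8.6520e+01] F [ 1.1  -1.21  0.02] w 0.00016120669768718347
```

Emit:
servo_tool(
  increments=[
    [0,[0.1,0.15,2.5],[0,0,0]],
    [0,[0,0.1,2.5],[0,0,0]],
    [0,[0,0,2.5],[0,0,0]],
    [0,[0,0,2.5],[0,0,0]],
    [0,[0,0,0],[0,0,0]],
  ],
)

```text
time: 1.4
tool_pos: [0.5271, 0.1206, 0.144]
tcp_rot: [-179.8, 0.0, 86.6]
force: [-0.3, -0.1, 0.3]
grip_width: -0.0004
```

```bash
python3 loc.py
python3 - <<'E'
from plant import read_camera
import cv2
a=read_camera('wrist')['img'];b=read_camera('side')['img'];c=read_camera('scene')['img']
cv2.imwrite('pics/w1.png',a)
z=lambda i,x,y:cv2.resize(i[y:y+120,x:x+100],None,fx=3.9,fy=3.9,interpolation=cv2.INTER_CUBIC)
cv2.imwrite('pics/sc1.png',cv2.hconcat([z(b,190,150),z(c,200,150)]))
E
```

```text
1.4 world [0.5271 0.1206 0.144 ] chute [-0.1753 -0.0009] rot [-1.7985e+02  3.0000e-02  8.6550e+01] F [-0.34 -0.09  0.26] w -0.00037116968272192703
```

View pics/w1.png

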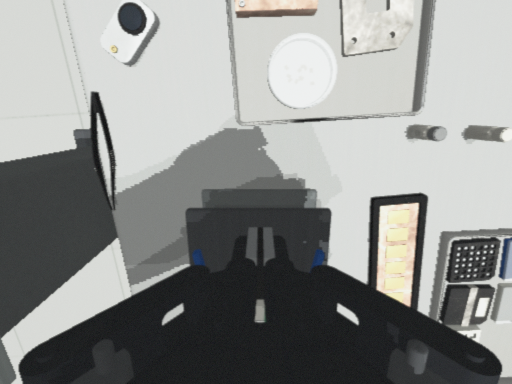

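View pics/sc1.png

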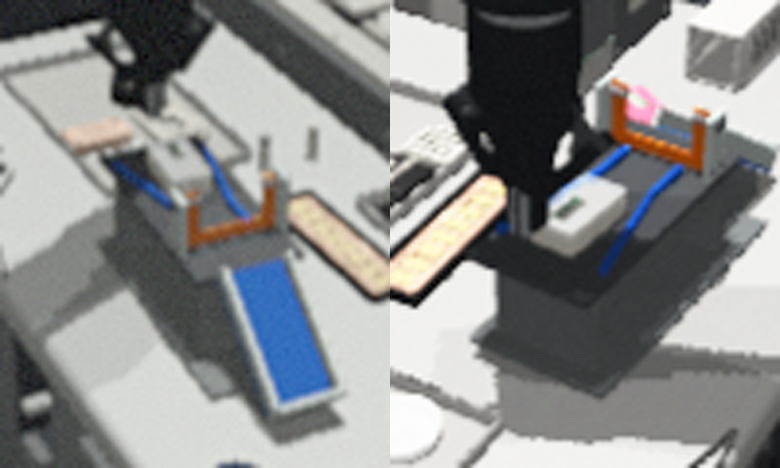

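Run:
```python
from h import *
for nm,o in(('scene',(200,150)),('side',(190,150))):
    c=dict(np.load(nm+'0.npz'))
    for z in(.144,.127,.114):
        print(nm,z,((proj(c,[.527,.1206,z])[0]-o)*3.9+[390*(nm=='scene'),0]).round(0))
```

```text
scene 0.144 [528. 212.]
scene 0.127 [528. 232.]
scene 0.114 [528. 247.]
side 0.144 [150. 100.]
side 0.127 [150. 116.]
side 0.114 [150. 128.]
```

Emit:
servo_tool(
  increments=[
    [0,[0,0,1.0],[0,0,0]],
    [0,[0,0.1,0.6],[0,0,0]],
    [0,[0,0,0.5],[0,0,0]],
    [0,[0,0,0],[0,0,0]],
  ],
)

```text
time: 2.05
tool_pos: [0.5303, 0.1211, 0.1255]
tcp_rot: [179.8, -0.1, 86.5]
force: [0.4, 0.6, 0.2]
grip_width: 0.0002
```

```bash
python3 loc.py
```

```text
2.05 world [0.5303 0.1211 0.1255] chute [-0.176   0.0023] rot [ 1.798e+02 -1.000e-01  8.653e+01] F [0.36 0.56 0.19] w 0.00015204028855216552
```

Emit:
servo_tool(
  increments=[
    [0,[-0.5,-0.15,0.2],[0,0,0]],
    [0,[-0.5,0,0.1],[0,0,0]],
    [0,[-0.5,0,0],[0,0,0]],
    [0,[-0.4,0,0],[0,0,0]],
    [0,[-0.4,0,0],[0,0,0]],
  ],
)

```text
time: 2.68
tool_pos: [0.5274, 0.0965, 0.1226]
tcp_rot: [179.8, -0.1, 86.5]
force: [-0.8, 0.3, 1.2]
grip_width: 0.0
```

```bash
python3 loc.py
```

```text
2.675 world [0.5274 0.0965 0.1226] chute [-0.1513  0.0009] rot [ 1.7977e+02 -1.1000e-01  8.6510e+01] F [-0.78  0.26  1.16] w 2.703965453877449e-05
```

Emit:
servo_tool(
  increments=[
    [0,[-0.4,0,0],[0,0,0]],
    [0,[-0.4,0,0],[0,0,0]],
    [0,[-0.4,0,0],[0,0,0]],
    [0,[-0.4,0,0],[0,0,0]],
    [0,[-0.4,0,0],[0,0,0]],
  ],
)

```text
time: 3.3
tool_pos: [0.5262, 0.0751, 0.1226]
tcp_rot: [179.8, -0.1, 86.5]
force: [-0.8, -0.2, 0.1]
grip_width: -0.0
```

Emit:
servo_tool(
  increments=[
    [0,[-0.4,0,0],[0,0,0]],
    [0,[-0.4,0,0],[0,0,0]],
    [0,[-0.4,0,0],[0,0,0]],
    [0,[-0.4,0,0],[0,0,0]],
    [0,[-0.4,0,0],[0,0,0]],
  ],
)

```text
time: 3.92
tool_pos: [0.5249, 0.0538, 0.1226]
tcp_rot: [179.8, -0.1, 86.5]
force: [0.7, 0.3, 0.1]
grip_width: 0.0003
```

```bash
python3 loc.py
cat > look.py <<'E'
from plant import read_camera
import cv2,sys
b=read_camera('side')['img'];c=read_camera('scene')['img']
z=lambda i,x,y:cv2.resize(i[y:y+120,x:x+100],None,fx=3.9,fy=3.9,interpolation=cv2.INTER_CUBIC)
cv2.imwrite(f'pics/{sys.argv[1]}.png',cv2.hconcat([z(b,190,150),z(c,210,140)]))
E
python3 look.py l2
```

```text
3.925 world [0.5249 0.0538 0.1226] chute [-0.1085  0.0009] rot [ 1.7976e+02 -1.1000e-01  8.6520e+01] F [0.66 0.34 0.07] w 0.00025078287023362763
```

View pics/l2.png

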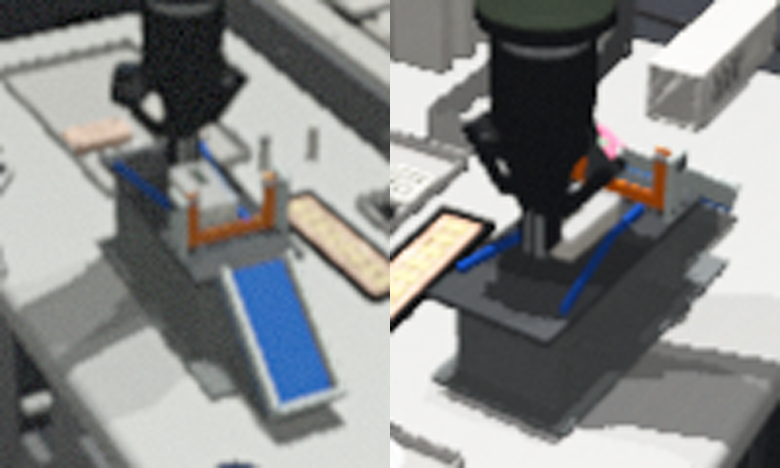

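The box (side view about (205,190), scene view about (590,225)) is moving ahead of the fingers and is about to enter the parallel rails.

Emit:
servo_tool(
  increments=[
    [0,[-0.3,-0.03,0],[0,0,0]],
    [0,[-0.3,-0.03,0],[0,0,0]],
    [0,[-0.3,0,0],[0,0,0]],
    [0,[-0.3,0,0],[0,0,0]],
    [0,[-0.3,0,0],[0,0,0]],
  ],
)

```text
time: 4.65
tool_pos: [0.5232, 0.038, 0.1226]
tcp_rot: [179.8, -0.1, 86.5]
force: [-0.3, -0.3, 0.9]
grip_width: 0.0001
```

Emit:
servo_tool(
  increments=[
    [0,[-0.3,0,0],[0,0,0]],
    [0,[-0.3,0,0],[0,0,0]],
    [0,[-0.3,0,0],[0,0,0]],
    [0,[-0.3,0,0],[0,0,0]],
    [0,[-0.3,0,0],[0,0,0]],
  ],
)

```text
time: 5.28
tool_pos: [0.5223, 0.0219, 0.1225]
tcp_rot: [179.8, -0.1, 86.5]
force: [0.6, 0.3, -0.1]
grip_width: 0.0001
```

```bash
python3 loc.py;python3 look.py l3
```

```text
5.275 world [0.5223 0.0219 0.1225] chute [-0.0765  0.0001] rot [ 1.7977e+02 -1.1000e-01  8.6510e+01] F [ 0.6   0.31 -0.07] w 7.75421345370825e-05
```

View pics/l3.png

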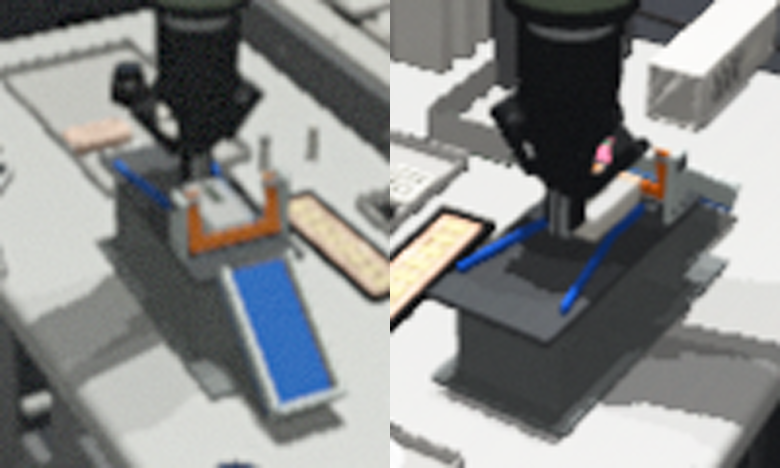

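Emit:
servo_tool(
  increments=[
    [0,[-0.3,0,0],[0,0,0]],
    [0,[-0.3,0,0],[0,0,0]],
    [0,[-0.3,0,0],[0,0,0]],
    [0,[-0.3,0,0],[0,0,0]],
    [0,[-0.3,0,0],[0,0,0]],
  ],
)

```text
time: 6.0
tool_pos: [0.5213, 0.006, 0.1225]
tcp_rot: [179.8, -0.1, 86.5]
force: [0.3, -0.1, -0.1]
grip_width: 0.0
```

Emit:
servo_tool(
  increments=[
    [0,[-0.3,0,0],[0,0,0]],
    [0,[-0.3,0,0],[0,0,0]],
    [0,[-0.3,0,0],[0,0,0]],
    [0,[-0.3,0,0],[0,0,0]],
    [0,[-0.3,0,0],[0,0,0]],
  ],
)

```text
time: 6.62
tool_pos: [0.5204, -0.0101, 0.1225]
tcp_rot: [179.8, -0.1, 86.5]
force: [-0.3, 0.7, -0.1]
grip_width: 0.0002
```

```bash
python3 loc.py;python3 look.py l4
```

```text
6.625 world [ 0.5204 -0.0101  0.1225] chute [-0.0444  0.0001] rot [ 1.7976e+02 -1.1000e-01  8.6500e+01] F [-0.35  0.69 -0.07] w 0.00016638704640573593
```

View pics/l4.png

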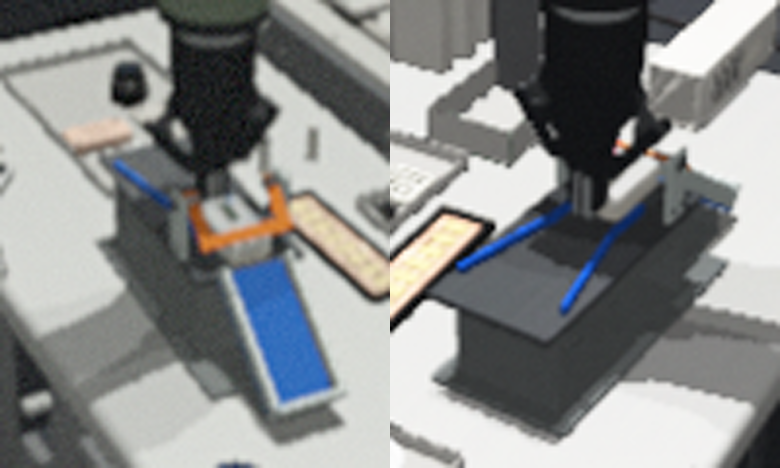

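The side view shows the flap lifted on top of the box, with the bar at about (245,238). I'll keep following.

Emit:
servo_tool(
  increments=[
    [0,[-0.3,0,0],[0,0,0]],
    [0,[-0.3,0,0],[0,0,0]],
    [0,[-0.3,0,0],[0,0,0]],
    [0,[-0.3,0,0],[0,0,0]],
    [0,[-0.3,0,0],[0,0,0]],
  ],
)

```text
time: 7.35
tool_pos: [0.5194, -0.0261, 0.1225]
tcp_rot: [179.8, -0.1, 86.5]
force: [0.4, -0.1, -0.5]
grip_width: -0.0
```

Emit:
servo_tool(
  increments=[
    [0,[-0.3,0,0],[0,0,0]],
    [0,[-0.3,0,0],[0,0,0]],
    [0,[-0.3,0,0],[0,0,0]],
    [0,[-0.3,0,0],[0,0,0]],
  ],
)

```text
time: 7.85
tool_pos: [0.5186, -0.0389, 0.1225]
tcp_rot: [179.8, -0.1, 86.5]
force: [-0.3, -0.0, 0.5]
grip_width: -0.0001
```

```bash
python3 loc.py;python3 look.py l5
```

```text
7.85 world [ 0.5186 -0.0389  0.1225] chute [-0.0156  0.0001] rot [ 1.7976e+02 -1.0000e-01  8.6500e+01] F [-0.35 -0.05  0.47] w -6.0833097332406246e-05
```

View pics/l5.png

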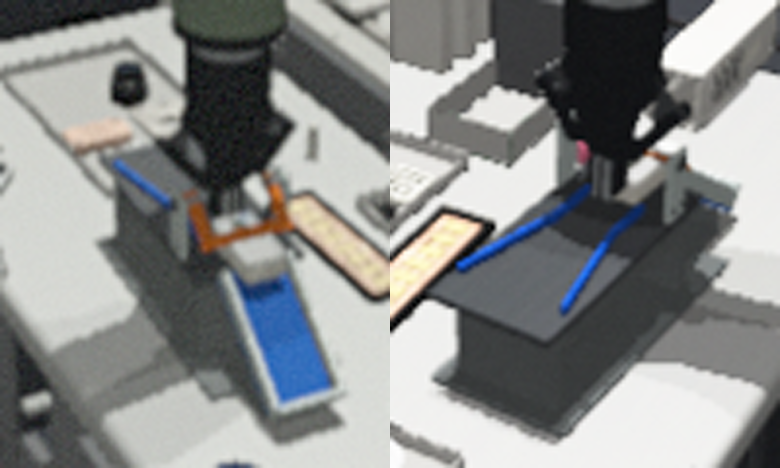

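The box overhangs the lip at about (258,255) in the side view. The fingers are in the notch and centred.

Emit:
servo_tool(
  increments=[
    [0,[-0.3,0,0],[0,0,0]],
    [0,[-0.3,0,0],[0,0,0]],
    [0,[-0.3,0,0],[0,0,0]],
    [0,[-0.3,0,0],[0,0,0]],
    [0,[-0.3,0,0],[0,0,0]],
  ],
)

```text
time: 8.57
tool_pos: [0.5176, -0.0549, 0.1224]
tcp_rot: [179.8, -0.1, 86.5]
force: [0.6, 0.9, 0.7]
grip_width: -0.0002
```

```bash
python3 loc.py;python3 look.py l6
```

```text
8.575 world [ 0.5176 -0.0549  0.1224] chute [ 0.0004 -0.    ] rot [ 1.7976e+02 -1.0000e-01  8.6490e+01] F [0.57 0.91 0.71] w -0.00020657688030812824
```

View pics/l6.png

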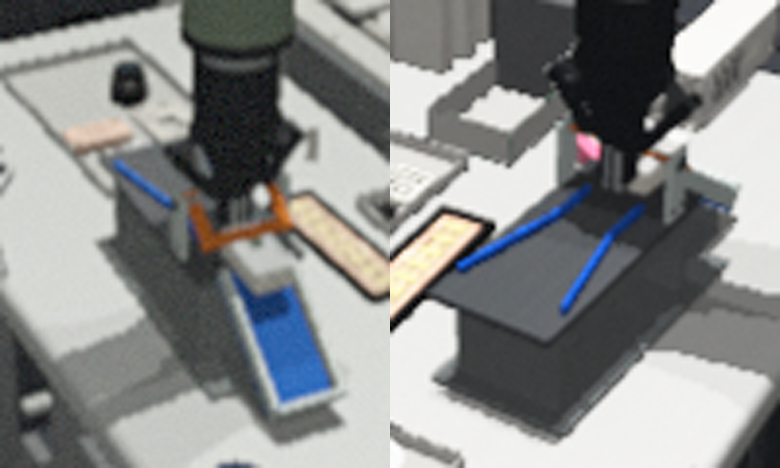

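Not tipped yet, so I'll push a little further in small steps.

Emit:
servo_tool(
  increments=[
    [0,[-0.2,0,0],[0,0,0]],
    [0,[-0.2,0,0],[0,0,0]],
    [0,[-0.2,0,0],[0,0,0]],
    [0,[0,0,0],[0,0,0]],
  ],
)

```text
time: 9.18
tool_pos: [0.5172, -0.0615, 0.1224]
tcp_rot: [179.8, -0.1, 86.5]
force: [-0.0, -0.5, -0.1]
grip_width: 0.0
```

```bash
python3 loc.py;python3 look.py l7
```

```text
9.175 world [ 0.5172 -0.0615  0.1224] chute [ 0.007 -0.   ] rot [ 1.7976e+02 -9.0000e-02  8.6470e+01] F [-0.05 -0.46 -0.11] w 3.153132356358974e-05
```

View pics/l7.png

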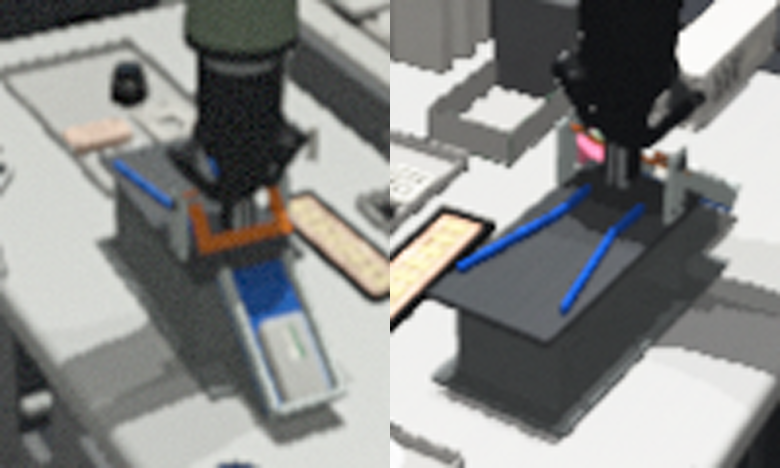

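The box has slid down to the end stop, at about (292,360) in the side view. Now I'll draw the fingers straight back, well clear of the flap, then up.

Emit:
servo_tool(
  increments=[
    [0,[0.6,0,0],[0,0,0]],
    [0,[1,0,0],[0,0,0]],
    [0,[1.2,0,0],[0,0,0]],
    [0,[1.5,0,0],[0,0,0]],
    [0,[1.5,0,0],[0,0,0]],
  ],
)

```text
time: 9.9
tool_pos: [0.521, 0.0009, 0.1225]
tcp_rot: [179.8, -0.1, 86.5]
force: [0.6, -0.5, 0.0]
grip_width: -0.0002
```

Emit:
servo_tool(
  increments=[
    [0,[1.5,0,0],[0,0,0]],
    [0,[1.5,0,-0.5],[0,0,0]],
    [0,[1.5,0,-2],[0,0,0]],
    [0,[1,0,-4],[0,0,0]],
    [0,[0,0,-4],[0,0,0]],
  ],
)

```text
time: 10.52
tool_pos: [0.5226, 0.0625, 0.229]
tcp_rot: [-180.0, -0.1, 86.7]
force: [0.1, 0.2, 0.1]
grip_width: -0.0001
```

Emit:
servo_tool(
  increments=[
    [0,[0,0,0],[0,0,0]],
    [0,[0,0,0],[0,0,0]],
    [0,[0,0,0],[0,0,0]],
  ],
)

```text
time: 10.9
tool_pos: [0.5232, 0.064, 0.231]
tcp_rot: [179.8, -0.1, 86.7]
force: [-0.7, 0.4, -0.3]
grip_width: 0.0001
```

```bash
python3 loc.py;python3 look.py l8
python3 - <<'E'
from h import *
k=np.load('chute.npz');c=dict(np.load('side0.npz'))
# expected top-face centre of box at rest on ramp: compare flap bar / box in pixels
from plant import read_camera
im=read_camera('side')['img'];cv2.imwrite('pics/s8.png',im)
d=cv2.absdiff(im,c['img']).max(2);print('diff px in flap region',(d[200:222,235:265]>60).sum())
h=cv2.cvtColor(im,cv2.COLOR_BGR2HSV);h0=cv2.cvtColor(c['img'],cv2.COLOR_BGR2HSV)
for q in(h0,h):
    m=cv2.inRange(q,(5,150,100),(18,255,255));m[:185]=0;m[225:]=0;m[:,:230]=0;m[:,270:]=0
    ys,xs=np.where(m);print('orange',len(xs),xs.mean(),ys.mean(),xs.min(),xs.max(),ys.min(),ys.max())
E
```

```text
10.9 world [0.5232 0.064  0.231 ] chute [-0.1186 -0.0014] rot [ 1.7984e+02 -1.5000e-01  8.6730e+01] F [-0.69  0.41 -0.33] w 8.900681073867978e-05
diff px in flap region 11
orange 96 249.02083333333334 207.04166666666666 239 259 198 212
orange 83 248.9156626506024 206.65060240963857 238 259 198 212
```

View pics/l8.png

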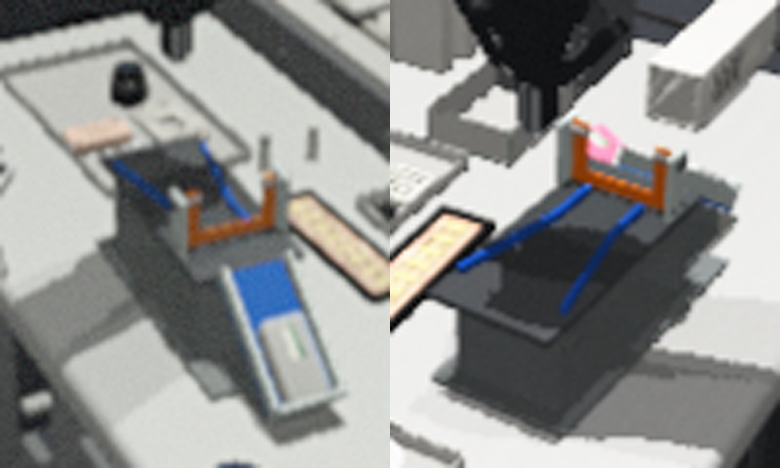

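The flap hangs shut, the box lies flat against the end stop, and the arm is clear.

```bash
python3 -c "
from plant import hand_in
print(hand_in())"
```

```text
the job is handed in; nothing more can be done
None
```

I pushed the capillary box along the deck with the shut fingertips, through the flap and over the lip. It slid down the ramp, and I drew the fingers straight back and up before handing in at about 11 s of the 38 s allowed.

- **Box:** the last side and scene pictures show it lying flat on the ramp, right way up, against the end stop. I judged its resting place by eye and did not measure its distance to `ramp_rest`.
- **Flap:** it hangs shut. Its orange outline in the side view matches the starting picture to within about half a pixel.
- **Force:** readings at the end of each move stayed within about 1.5 N per axis, close to the sensor noise. I did not see peaks inside a move.
- **Bystanders:** the fingers never came near them. I did not measure each one's position afterwards, but the ones in view looked unmoved.

No check failed or disagreed with another.

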